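Scan the last can and put it on the order tray

ROBOT

A 7-joint arm with a two-finger parallel gripper is mounted at the origin on the work surface. World frame = base frame: x ahead of the robot, y to its left, z up, the work surface at z = 0. Lengths are in m, angles in degrees, forces in N, time in s.
With the tool pointing down it reaches from about 0.35 to 0.775 m from the base axis. Payload 3.1 kg.
Tool frame: the origin (TCP) lies on the centre line of the jaws, within the pads' length; the fingertips stand 17 mm ahead of it and the grasp point (between the pads) lies 2 mm behind it (robot.tip_reach is the distance from the TCP to the fingertips, in m); z points along the fingers, y is the line along which they close (so a half turn about z gives the same grasp; the last joint's range is limited). The gripper opens to 85 mm and grips with 20 to 120 N. Pads are 22 mm wide; open, the fingers measure 114 mm over their backs; the gripper's body (76 mm by 85 mm) begins 54 mm behind the grasp point. The pads swing forward as they close: fully open they stand 13 mm farther back than shut.
Start: joints at [69.059, 17.813, 0.802, 86.603, -0.252, 75.585, -1.558], TCP at [0.175, -0.521, 0.248] pointing down, gripper open.
Joint ranges: [-154.91, 154.91], [-16.99, 109.72], [-72.82, 74.43], [7.12, 147.25], [-82.49, 262.49], [11.32, 116.49], [-174.64, 174.64]. Speed limits (degrees/s): [159.86, 159.86, 180, 180, 180, 180, 180].

INTERFACE

Orientations are given as [roll, pitch, yaw] about the fixed x, y, z axes, in that order (R = Rz(yaw) Ry(pitch) Rx(roll)).
In Python, from station import robot, fingers, vision, workorder, recognise gives the robot as it stands. Calls block until the motion is done:
- robot.move_to(position, orientation): joint-space move of the TCP to a pose.
- robot.line_to(position, orientation=None, velocity=0.15, f_stop=None): straight line of the TCP; orientation=None keeps the orientation; velocity is the mean speed in m/s. With f_stop (N) it stops when the force on the tool has changed by that much, and returns True; else False.
- robot.move_j(angles): joint-space move.
- fingers.gripper_to(opening, force=None): opening from 0.0 (shut) to 1.0 (fully open); force is the grip in N (None keeps the last); returns when the fingers have stopped.
- robot.pause(seconds).
- robot.inverse_kinematics(position, orientation): joint angles nearest the present ones, or None.
- vision.grab_frame(name): name is "side" or "top" or "wrist"; returns the picture (480x640x3 uint8, red, green, blue); there is no depth.
- vision.calibration(name): a dict with "mtx" (3x3 intrinsics, pixels), "extrinsics" (4x4, takes a point from world to camera coordinates); the wrist camera has in their place "T_tool_cam" (4x4, takes a point from camera to tool coordinates, whose origin is the TCP and whose axes are the flange's). Camera axes: x right, y up, looking along -z (the intrinsics and any distortion apply to the point x, -y, -z); pixel columns grow to the right and rows downward; lengths in m; the calibration is good to about 2 mm. A picture is of the moment at which its call begins: read the wrist's pose just before it. calibration takes no time and is no camera call.
A pose or a line that the arm cannot do raises robot.PlanningError and nothing moves.
- workorder.close_job(): hands the job in; it is judged then, once.
Trained networks look in the newest picture that a camera, given by its name, has taken for a name from the list of things; names that differ only in an ending like _2 or _b are one class to them, and where a whole thing is asked for, a point or a joint stands for the part that bears it (a point fixed in the world has none). Each returns a list of dicts, best first, with "p" (0 to 1); they miss things now and then, are a little off and sometimes report something else, mostly with a low value. They report only what shows in the picture. A call takes as long as a camera call. They do not tell look-alikes from the thing itself.
- recognise(label, camera): "rect" ([centre column, centre row, width, height] in pixels, round what is visible of it).
Readings, each from a call of its own:
- robot.current_time_s(): time.
- robot.current_joint_positions(): joint angles.
- robot.current_dq(): joint speeds.
- robot.current_joint_torque(): joint torques, N m.
- robot.current_tool_pos(): TCP position.
- robot.current_eef_rot(): TCP orientation.
- robot.current_contact_force(): force on the tool from outside, world axes, zero at the start.
- robot.current_torque(): the same for the moment, N m.
- robot.current_finger_gap(): opening from 0.0 (shut) to 1.0 (fully open).
- robot.current_gripper_force(): force on a finger pad.
Only numpy, scipy, OpenCV 4.12 (cv2) and the standard library are available. Lean on these libraries where they do the work, as an engineer would, in place of code of your own. Each camera call takes 0.05 s, during which the arm holds its last target. There are 200 camera calls.

TASK

Take the can lying in the wire rack and stand it upright on the counter 5 to 10 cm in front of the barcode scanner, turned so that the middle of its barcode faces squarely into the scanner's window; keep it still there for a good second so that it reads. Then set the can down upright, without dropping it, on the flat of the serving tray beside the muffin plate, and leave it standing there; the plate, the paper cups and the sugar jar must stay where they are.

Things in the scene. Friction and masses are not known exactly. Their poses are not given: they have to be found in the camera images.
- can: Drinks can, cylinder 57 mm across, 115 mm long, 0.21 to 0.35 kg: brown sleeve, aluminium ends, pull tab on top. Origin: centre of base; z: base to top; x: out through the barcode's middle. Starts lying loose in the rack, axis level, 72 mm up, top towards the robot (25 degrees either way), barcode 50 degrees over from straight up towards the rack's low end, both long sides free.
- can_barcode (a point): Middle of the barcode on the can's side, 28.5 mm from the can's axis, 58 mm above its base. Black bars on a white panel 38 mm wide round the can and 56 mm tall.
- rack: Fixed steel-wire gravity-feed can rack, at the robot's left. Origin: on the counter under the can's middle. Two rails along y (low end -37 mm, high end +225 mm) at x = -40 and +40 mm, 6 mm wire, tops at z = 43 mm under the can, upturned ends at y = -25 to -40 mm up to z = 68 mm. Open between the rails but for a cross wire at y = -29, z = 35 mm. Side wires at x = -64 and +64, z = 57 mm.
- scanner: Fixed hands-free barcode scanner: dark grey upright block 76 mm deep (x), 86 wide (y), 152 tall, on a round black foot 14 mm thick that reaches x = -49 mm; a small visor above the window reaches x = -48 mm at z = 131 to 140 mm; the cable leaves its back (+x). Origin: on the counter under the block's centre. Its window looks along its own -x axis, roughly towards the robot.
- scanner_window (a point): Centre of the scanner's dark red window (60 mm wide, 74 mm tall), on its front face, 72 mm above the counter and 40 mm before the scanner's origin; axes as the scanner's, -x out of the window. The counter before it is free.
- tray: Fixed dark wooden serving tray with black mat, 220 mm (x) by 300 mm (y), at the robot's right; flat floor 6 mm above the counter, rim 6 mm thick and 22 mm high. Origin: centre of its underside. The muffin plate stands on its -y half; the +y half (around y = +70 mm) is free.
- muffin_plate: White plate 128 mm in diameter with a muffin fixed on it, 70 mm tall altogether, loose, on the -y half of the tray. Origin: centre of its underside. Not to be moved.
- cup_stack: Stack of upturned paper cups, 82 mm in diameter, 143 mm tall, loose, beside the scanner. Origin: centre of its underside. Not to be moved.
- sugar_jar: Sugar jar with steel spout, 76 mm in diameter, 147 mm tall, loose, beside the scanner. Origin: centre of its underside. Not to be moved.
Mind the look-alikes: they are no part of the job. Leave any orange look-alike of the scanner alone.

How it is judged (in metres and radians):
On the way:
1. the can stands upright on the counter before the scanner's window, its barcode facing the window, still for half a second (angle between can's own z axis and vertical below 0.1 rad and height (world z) of can below 0.008 m and height (world z) of can_barcode above 0.05 m and linear speed of can below 0.03 m/s and angular speed of can below 0.3 rad/s and angle between the x axis of can and the x axis of scanner, either way round below 0.35 rad and x of scanner_window in the frame of can above 0.03 m and x of can_barcode in the frame of scanner between -0.17 and -0.052 m and y of can in the frame of scanner between -0.035 and 0.035 m), for 0.5 s.
At the end, for the whole second after the job is handed in: The can stands upright (within 6 degrees, right way up), at rest and released, wholly on the flat floor of the serving tray, not leaning on the plate (angle between can's own z axis and vertical below 0.1 rad and height (world z) of can_barcode above 0.055 m and z of can in the frame of tray between 0.003 and 0.01 m and x of can in the frame of tray between -0.078 and 0.078 m and y of can in the frame of tray between -0.118 and 0.118 m and contact force between can and muffin_plate below 0.5 N and linear speed of can below 0.02 m/s and angular speed of can below 0.2 rad/s); the robot touches nothing.
It fails at once if the muffin plate is shifted more than 25 mm (distance of muffin_plate from where it was at the start of the episode above 0.025 m).
It fails at once if the cups or the sugar jar are shifted more than 25 mm (distance of any of cup_stack, sugar_jar from where it was at the start of the episode above 0.025 m).
It fails at once if the can is let go more than 2 cm above the tray (z of can in the frame of tray above 0.026 m and x of can in the frame of tray between -0.12 and 0.12 m and y of can in the frame of tray between -0.16 and 0.16 m and contact force between the fingers and can below 0.1 N).
It also fails if it takes over 64 s, if anything falls off the work surface, if the arm or the gripper's body presses on something with over 40 N, if the wrist force passes 120 N, or if a joint passes its speed limit or range.

## Working session

There is one attempt and no reset: what is moved stays moved. The work goes in short steps, each a Python script; the robot and the scene stay as the last script left them, time stands still between calls to the robot, and variables do not carry over. Pictures are saved under pics/ and viewed, at most 10 in all, crops included, and the job is handed in when it is done.

```bash
mkdir -p pics; ls
cat > h.py <<'E'
import numpy as np, cv2
from station import robot, fingers, vision, workorder, recognise
def ray(cam,u,v):
    c=vision.calibration(cam);K=np.array(c["mtx"]);
    d=c.get("dist",None)
    p=cv2.undistortPoints(np.array([[[u,v]]],float),K,None if d is None else np.array(d))[0,0]
    E=np.linalg.inv(np.array(c["extrinsics"]));D=E[:3,:3]@[p[0],-p[1],-1];return E[:3,3],D
def atz(cam,u,v,z):
    o,D=ray(cam,u,v);return o+D*(z-o[2])/D[2]
def proj(cam,P):
    c=vision.calibration(cam);E=np.array(c["extrinsics"]);q=E[:3,:3]@np.array(P)+E[:3,3]
    K=np.array(c["mtx"]);return (K@[q[0]/-q[2],-q[1]/-q[2],1])[:2]
def tri(a,b):
    o1,d1=ray(*a);o2,d2=ray(*b);s=np.linalg.lstsq(np.c_[d1,-d2],o2-o1,rcond=None)[0]
    p,q=o1+s[0]*d1,o2+s[1]*d2;return (p+q)/2,np.linalg.norm(p-q)
def save(n,im): cv2.imwrite(f"pics/{n}.png",im[:,:,::-1])
E
python3 - <<'E'
from h import *
np.set_printoptions(precision=3,suppress=True)
for c in["top","side"]:
    im=vision.grab_frame(c);save(c+"1",im)
    k=vision.calibration(c);print(c,k.keys(),np.linalg.inv(np.array(k["extrinsics"]))[:3])
    for l in["can","can_barcode","rack","scanner","scanner_window","tray","muffin_plate","cup_stack","sugar_jar"]:
        print(l,[(np.round(r["rect"]).tolist(),round(r["p"],2)) for r in recognise(l,c)[:4]])
print(vision.calibration("wrist")["T_tool_cam"],robot.current_eef_rot())
E
```

```text
pics
top dict_keys(['mtx', 'extrinsics']) [[-0.004  0.993 -0.118  0.33 ]
 [-1.    -0.002  0.018 -0.015]
 [ 0.018  0.118  0.993  1.186]]
can [([140.0, 217.0, 43.0, 60.0], 0.68)]
can_barcode [([140.0, 216.0, 41.0, 55.0], 0.91)]
rack [([101.0, 208.0, 146.0, 98.0], 0.79)]
scanner [([287.0, 152.0, 48.0, 85.0], 0.71), ([168.0, 360.0, 68.0, 110.0], 0.61)]
scanner_window [([285.0, 151.0, 45.0, 88.0], 0.68), ([170.0, 360.0, 71.0, 110.0], 0.68), ([140.0, 217.0, 42.0, 57.0], 0.67)]
tray [([461.0, 227.0, 129.0, 100.0], 0.92)]
muffin_plate [([490.0, 230.0, 51.0, 51.0], 0.87), ([208.0, 143.0, 39.0, 38.0], 0.4)]
cup_stack [([375.0, 129.0, 38.0, 53.0], 0.91)]
sugar_jar [([208.0, 144.0, 43.0, 42.0], 0.89)]
side dict_keys(['mtx', 'extrinsics']) [[-0.984  0.133 -0.117  0.34 ]
 [-0.176 -0.763  0.622  0.619]
 [-0.007  0.632  0.775  0.908]]
can [([236.0, 415.0, 71.0, 63.0], 0.62)]
can_barcode [([236.0, 413.0, 74.0, 57.0], 0.57)]
rack [([217.0, 433.0, 135.0, 92.0], 0.88)]
scanner [([424.0, 404.0, 133.0, 80.0], 0.71)]
scanner_window [([208.0, 255.0, 89.0, 75.0], 0.7), ([420.0, 406.0, 134.0, 88.0], 0.67)]
tray [([314.0, 162.0, 102.0, 90.0], 0.57)]
muffin_plate [([323.0, 138.0, 41.0, 36.0], 0.81)]
cup_stack [([216.0, 184.0, 40.0, 61.0], 0.73)]
sugar_jar [([172.0, 328.0, 51.0, 63.0], 0.62)]
[[ 0.     0.965  0.263  0.066]
 [ 1.    -0.     0.     0.   ]
 [ 0.     0.263 -0.965 -0.126]
 [ 0.     0.     0.     1.   ]] [179.996  -0.     18.56 ]
```

Run:
```python
import cv2
t=cv2.imread("pics/top1.png");s=cv2.imread("pics/side1.png")
cv2.imwrite("pics/tz.png",cv2.resize(t[90:290,60:320],None,fx=3,fy=3,interpolation=cv2.INTER_CUBIC))
```

```text
(no output)
```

View pics/top1.png

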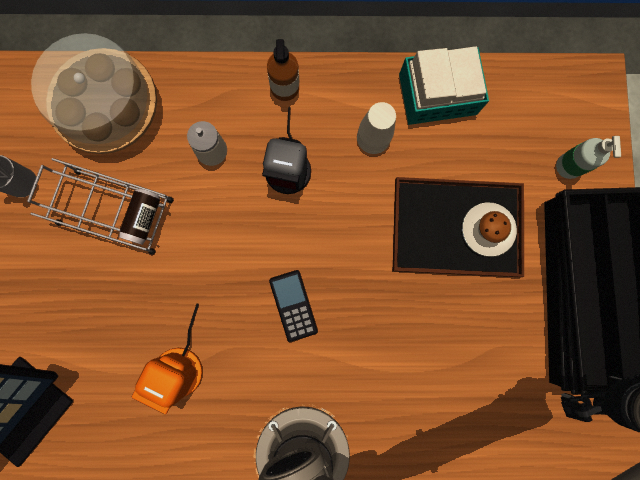

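View pics/side1.png

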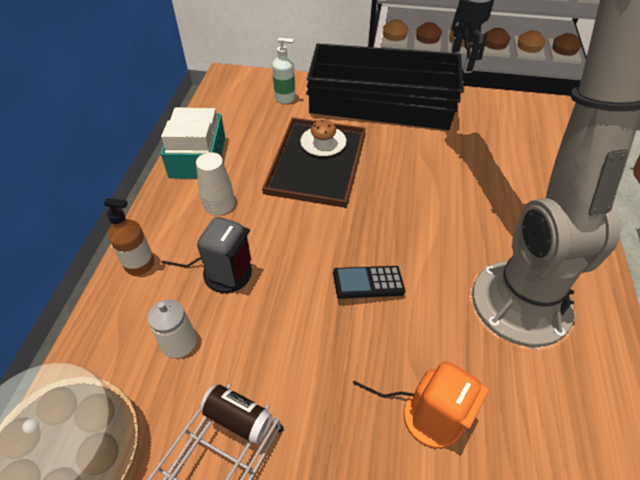

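View pics/tz.png

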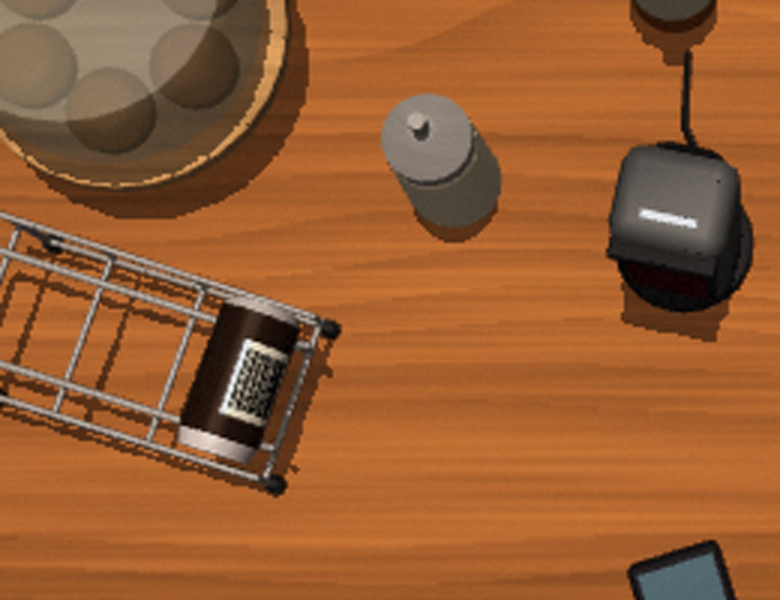

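The real scanner is the dark grey block at top-view (287,160) and side-view (226,255), with a dark red window facing the robot. The orange one at top (168,378) is the look-alike and stays untouched. The can lies at top (140,217), confirmed in the enlarged crop: brown sleeve, barcode panel towards the rack's low end. Next I compute poses and check which tilted grasps are reachable.

```bash
cat >> h.py <<'E'
from scipy.spatial.transform import Rotation as Ro
def u(a): a=np.radians(a);return np.array([np.cos(a),np.sin(a),0])
Z=np.array([0,0,1.])
def rpy(R): return Ro.from_matrix(R).as_euler("xyz",degrees=True).tolist()
def tool(d,side):  # tool z=d, tool y=side
    return rpy(np.c_[np.cross(side,d),side,d])
def rackori(yr,tau,s): # yr rack yaw, can z=-xr
    x=u(yr);t=np.radians(tau);return tool(np.cos(t)*x-np.sin(t)*Z,s*u(yr+90))
def upori(yn,tau,s): # upright can, n at yaw yn
    x=u(yn);t=np.radians(tau);return tool(-np.cos(t)*Z-np.sin(t)*x,s*u(yn+90))
E
python3 - <<'E'
from h import *
np.set_printoptions(precision=3,suppress=True)
f=lambda a,b:(60+a/3-.33,90+b/3-.33)
print("can tri",tri(("top",140,217),("side",236,414)),atz("top",140,217,.072),atz("top",*f(239,375),.072))
a=atz("top",*f(332,328),.06);b=atz("top",*f(277,486),.06);print("feet",a,b,np.degrees(np.arctan2(*(a-b)[1::-1])))
a=atz("top",*f(262,303),.072);b=atz("top",*f(216,446),.072);c=a-b;print("can ends",a,b,np.linalg.norm(c),np.degrees(np.arctan2(c[1],c[0])))
for p,q,z in[((610,255),(715,277),.135),((640,213),(695,222),.152)]:
    a=atz("top",*f(*p),z);b=atz("top",*f(*q),z);c=a-b;print("scan",a,b,np.degrees(np.arctan2(-c[0],c[1])))
print("tray",[atz("top",*p,.022)[:2] for p in[(396,179),(523,182),(523,275),(393,271)]])
print("plate",atz("top",490,230,.01),"cups",tri(("top",375,129),("side",216,184)),"jar",tri(("top",208,144),("side",172,328)))
C=atz("top",140,217,.072);yr=-16.5;S=np.array([.47,.075,0]);ys=-11
for s in(1,-1):
  for tau in(25,30,35,40,50,60):
    g=C-.017*u(yr);g[2]=.074
    d=Ro.from_euler("xyz",rackori(yr,tau,s),degrees=True).as_matrix()[:,2]
    r=[robot.inverse_kinematics((g-k*d).tolist(),rackori(yr,tau,s)) for k in(.002,.12)]
    for dy in(0,15): 
      P=S.copy();P[2]=.076;r.append(robot.inverse_kinematics(P.tolist(),upori(ys+50-dy,tau,s)))
    for yn in(0,-45,-90,45): r.append(robot.inverse_kinematics([.48,-.3,.085],upori(yn,tau,s)))
    print(s,tau,[None if x is None else np.round(x).astype(int).tolist() for x in r])
E
```

```text
can tri (array([0.526, 0.358, 0.063]), np.float64(0.0014744273417072072)) [0.524 0.355 0.072] [0.529 0.357 0.072]
feet [0.567 0.293 0.06 ] [0.448 0.33  0.06 ] -17.222675860753505
can ends [0.583 0.342 0.072] [0.477 0.371 0.072] 0.11047117956895966 -15.530769647819392
scan [0.603 0.08  0.135] [0.587 0.006 0.135] -12.055101613844263
scan [0.629 0.058 0.152] [0.622 0.02  0.152] -9.465346191455334
tray [array([ 0.622, -0.221]), array([ 0.615, -0.52 ]), array([ 0.397, -0.509]), array([ 0.407, -0.209])]
plate [ 0.503 -0.441  0.01 ] cups (array([ 0.726, -0.167,  0.071]), np.float64(0.00039366574822117194)) jar (array([0.698, 0.214, 0.051]), np.float64(0.003231535214426027))
1 25 [[-30, 57, -52, 112, 104, 101, -59], [-36, 56, -62, 112, 95, 113, -62], [19, 51, -62, 90, 42, 93, 78], [22, 52, -62, 88, 38, 93, 67], [42, 48, -33, 73, 29, 91, 97], [48, 48, -26, 70, 11, 89, 68], [54, 41, -21, 82, -7, 75, 39], [53, 51, -62, 88, 59, 92, 117]]
1 30 [[-28, 53, -52, 111, 100, 94, -56], [-34, 51, -62, 112, 91, 105, -58], [17, 55, -62, 86, 43, 99, 77], [20, 56, -62, 84, 39, 99, 67], [40, 51, -33, 69, 31, 
[... 1874 characters left out ...]
[[-31, 42, -41, 110, 87, 74, 131], [-28, 41, -62, 110, 82, 92, 132], [6, 55, -47, 78, 37, 104, -97], [7, 54, -41, 75, 27, 103, -103], [26, 55, -8, 60, 19, 104, -73], [34, 57, 1, 55, -8, 108, -100], [41, 48, 9, 73, -32, 92, -123], [20, 43, -15, 84, 41, 85, -53]]
-1 50 [[-15, 48, -62, 107, 87, 80, 141], [-21, 35, -62, 106, 72, 81, 144], [1, 60, -43, 71, 36, 114, -96], [3, 60, -37, 67, 26, 113, -101], [24, 62, -8, 50, 22, 116, -72], None, [43, 55, 10, 67, -37, 102, -121], [18, 49, -16, 80, 47, 94, -57]]
-1 60 [[-10, 46, -62, 103, 76, 73, 152], [-14, 32, -62, 101, 61, 75, 158], [-17, 60, -10, 65, 21, 115, -80], None, None, None, [66, 66, -37, 60, -12, 101, -142], [14, 55, -14, 77, 50, 101, -59]]
```

```bash
cat > v.py <<'E'
from h import *
import pickle
D={}
robot.line_to([.175,-.521,.34],velocity=.3)
for n,p,y in[("sc",[.46,.06,.30],170),("can",[.40,.385,.33],163)]:
    robot.move_to(p,[180,0,y]); pos=robot.current_tool_pos();e=robot.current_eef_rot()
    im=vision.grab_frame("wrist");save("w_"+n,im)
    for l in ["can","can_barcode","scanner","scanner_window"]: print(n,l,[(np.round(r["rect"]).tolist(),round(r["p"],2)) for r in recognise(l,"wrist")[:2]])
    D[n]=(pos,e);print(n,pos,e,robot.current_time_s())
pickle.dump(D,open("D.pkl","wb"));print(vision.calibration("wrist")["mtx"],robot.current_joint_positions())
E
python3 v.py
```

```text
sc can [([605.0, 218.0, 70.0, 120.0], 0.65)]
sc can_barcode [([603.0, 220.0, 71.0, 120.0], 0.68), ([327.0, 346.0, 91.0, 95.0], 0.42)]
sc scanner [([468.0, 28.0, 13.0, 55.0], 0.88), ([328.0, 345.0, 92.0, 97.0], 0.72)]
sc scanner_window [([467.0, 28.0, 17.0, 56.0], 0.87), ([329.0, 345.0, 88.0, 95.0], 0.75)]
sc [0.46037186 0.05853874 0.29987526] [-1.79974672e+02 -3.27513030e-03  1.69830872e+02] 4.0167
can can [([328.0, 308.0, 52.0, 106.0], 0.68)]
can can_barcode [([329.0, 307.0, 52.0, 104.0], 0.64)]
can scanner [([328.0, 307.0, 56.0, 103.0], 0.73), ([101.0, 451.0, 71.0, 57.0], 0.64)]
can scanner_window [([141.0, 89.0, 172.0, 178.0], 0.81), ([103.0, 452.0, 72.0, 53.0], 0.8)]
can [0.40134923 0.38363372 0.3297408 ] [-1.79932697e+02  5.85026315e-02  1.62852694e+02] 5.525
[[350.4819683    0.         317.87342707]
 [  0.         350.4819683  234.84633828]
 [  0.           0.           1.        ]] [ -6.76926603  26.83757648 -60.22643279  74.90853006  23.11080371
  90.92803108   9.14099293]
```

View pics/w_sc.png

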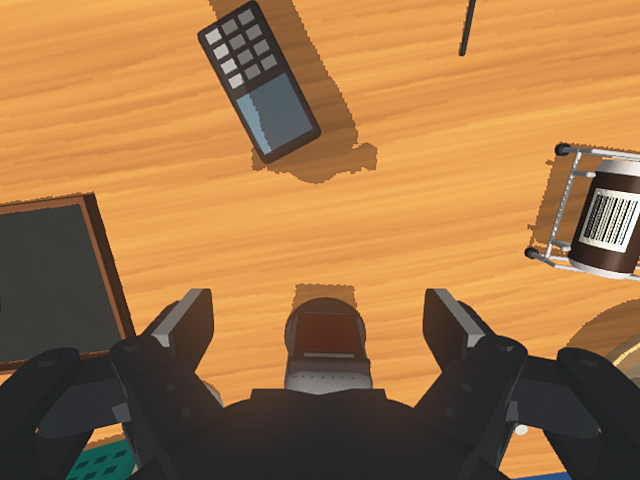

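View pics/w_can.png

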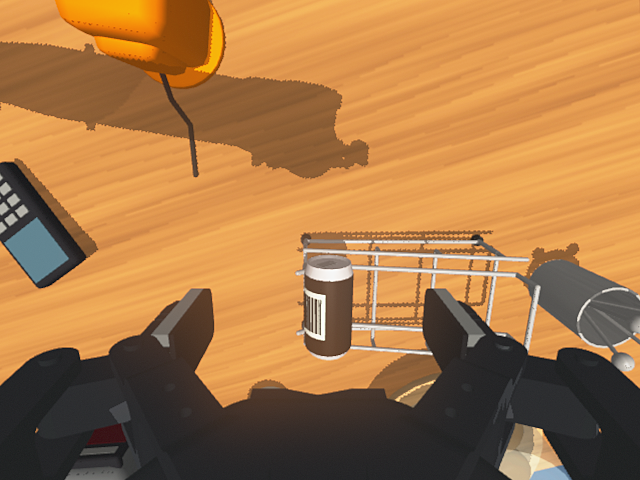

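The wrist pictures show the dark red window at (327,330) above the black foot, and the can at cols 305–352, rows 256–360 in the rack with its axis almost vertical in the image. I refine both poses from these.

```bash
cat >> h.py <<'E'
def wproj(P,pos,e):
    c=vision.calibration("wrist");T=np.eye(4);T[:3,:3]=Ro.from_euler("xyz",e,degrees=True).as_matrix();T[:3,3]=pos
    M=np.linalg.inv(T@np.array(c["T_tool_cam"]));q=np.atleast_2d(P)@M[:3,:3].T+M[:3,3]
    K=np.array(c["mtx"]);return np.c_[K[0,0]*q[:,0]/-q[:,2]+K[0,2],-K[1,1]*q[:,1]/-q[:,2]+K[1,2]]
def cyl(c,axis,r=.0285,h=.115):
    a=np.array(axis);e1=np.cross(a,[.3,.4,.86]);e1/=np.linalg.norm(e1);e2=np.cross(a,e1);t=np.linspace(0,2*np.pi,60)[:,None]
    ring=r*(np.cos(t)*e1+np.sin(t)*e2);return np.r_[c+ring+h/2*a,c+ring-h/2*a]
E
python3 - <<'E'
from h import *;import pickle
from scipy.optimize import least_squares
np.set_printoptions(precision=4,suppress=True)
D=pickle.load(open("D.pkl","rb"))
im=cv2.imread("pics/w_sc.png").astype(int)[280:370,270:390]
m=((im[:,:,2]>im[:,:,1]*1.7)&(im[:,:,2]<130)&(im[:,:,2]>35)&(im[:,:,0]<40)).astype(np.uint8)
n,l,st,ce=cv2.connectedComponentsWithStats(m);k=1+np.argmax(st[1:,4]);print("red",st[k]+[270,280,0,0,0])
for r in range(st[k][1],st[k][1]+st[k][3],4):
    c=np.where(l[r]==k)[0];print(r+280,c.min()+270,c.max()+270,end="; ")
pk=cv2.imread("pics/w_sc.png")[270:395,260:400];cv2.imwrite("pics/scz.png",cv2.resize(pk,None,fx=4,fy=4,interpolation=cv2.INTER_CUBIC))
# can
tb=lambda q:np.r_[q.min(0),q.max(0)]
obs={"w":[305,256,352,360]}
def f(p):
    c=np.array([p[0],p[1],.072]);ax=-u(p[2])
    w=tb(wproj(cyl(c,ax),*D["can"]))
    s=tb(np.array([proj("side",x) for x in cyl(c,ax)]));t=tb(np.array([proj("top",x) for x in cyl(c,ax)]))
    return np.r_[w-obs["w"],t-[118.5,187,161.5,247],(s-[200.5,383.5,271.5,446.5])*.7,(p[2]+16.5)*.5]
r=least_squares(f,[.526,.357,-16.5],x_scale=[.01,.01,1]);print("\ncan",r.x,f(r.x))
E
```

```text
red [ 300  314   58   37 1855]
314 305 305; 318 303 350; 322 302 351; 326 302 352; 330 301 352; 334 301 354; 338 301 354; 342 301 355; 346 300 356; 350 324 357; Traceback (most recent call last):
  File "<stdin>", line 19, in <module>
    return func(*args, **kwargs)
    result = trf(vector_fun.fun, vector_fun.jac, x0, f0, J0, lb, ub, ftol, xtol,
                 gtol, max_nfev, x_scale, loss_function, tr_solver,
                 tr_options.copy(), verbose, callback=callback_wrapped)
    return trf_no_bounds(
        fun, jac, x0, f0, J0, ftol, xtol, gtol, max_nfev, x_scale,
        loss_function, tr_solver, tr_options, verbose, callback=callback)
    f_new = fun(x_new)
    self._update_fun()
    ~~~~~~~~~~~~~~~~^^
    self.f = self.fun_wrapped(xp_copy(self.x))
             ~~~~~~~~~~~~~~~~^^^^^^^^^^^^^^^^^
    return np.atleast_1d(self.fun(x))
                         ~~~~~~~~^^^
    return self.f(x, *self.args, **self.kwargs)
           ~~~~~~^^^^^^^^^^^^^^^^^^^^^^^^^^^^^^
  File "<stdin>", line 17, in f
  File "h.py", line 11, in proj
    c=vision.calibration(cam);E=np.array(c["extrinsics"]);q=E[:3,:3]@np.array(P)+E[:3,3]
ValueError: time passes only in moves, steps and waits
```

View pics/scz.png

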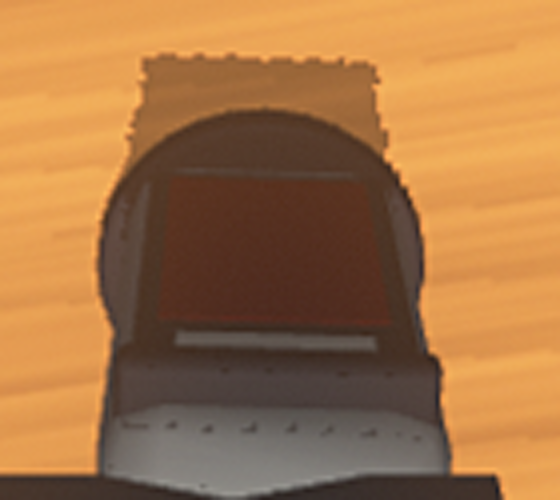

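```bash
sed -i '2a import functools\n_cal={}\nclass _V:\n    grab_frame=staticmethod(vision.grab_frame)\n    @staticmethod\n    def calibration(c,_v=vision):\n        if c not in _cal: _cal[c]=_v.calibration(c)\n        return _cal[c]\nvision=_V' h.py
python3 - <<'E'
from h import *;import pickle
from scipy.optimize import least_squares
np.set_printoptions(precision=4,suppress=True)
D=pickle.load(open("D.pkl","rb"))
tb=lambda q:np.r_[q.min(0),q.max(0)]
def f(p):
    c=np.array([p[0],p[1],.072]);P=cyl(c,-u(p[2]))
    w=tb(wproj(P,*D["can"]));s=tb(np.array([proj("side",x) for x in P]));t=tb(np.array([proj("top",x) for x in P]))
    return np.r_[w-[305,256,352,360],t-[118.5,187,161.5,247],(s-[200.5,383.5,271.5,446.5])*.7,(p[2]+16.5)*.5]
r=least_squares(f,[.526,.357,-16.5],x_scale=[.01,.01,1]);print("can",r.x,f(r.x))
o=np.array([[303,315],[353,314.5],[298.8,350],[358.3,351.3]])
def g(p):
    # image left = robot's right = -y
    P=[np.array([p[0],p[1],0])-.04*u(p[2])+y*u(p[2]+90)+z*Z for y,z in((-.03,.035),(.03,.035),(-.03,p[3]),(.03,p[3]))]
    return (wproj(P,*D["sc"])-o).ravel()
r=least_squares(g,[.64,.04,-11,.1],x_scale=[.01,.01,1,.01]);print("scan",r.x,g(r.x))
p=r.x
print("visor ends in top", [proj("top",np.array([p[0],p[1],.14])-.048*u(p[2])+y*u(p[2]+90)) for y in(-.043,.043)],"crop saw",(60+610/3,90+255/3),(60+715/3,90+277/3))
E
```

```text
can [  0.5254   0.3572 -17.1757] [-1.2142 -3.1315  1.1839  2.1173 -1.461   0.0915 -0.9867 -1.7995 -1.3625
 -1.697   1.6828 -1.7072 -0.3379]
scan [  0.6408   0.0368 -10.6885   0.1112] [-0.1115 -0.5016 -1.3513  0.4136  0.9679  0.4242  0.2454 -0.3864]
visor ends in top [array([299.3232, 182.2204]), array([258.9838, 174.7478])] crop saw (263.33333333333337, 175.0) (298.33333333333337, 182.33333333333331)
```

```bash
cat >> h.py <<'E'
TAU=35;YR=-17.2;YS=-10.7;S0=np.array([.6408,.0368,0]);C0=np.array([.5254,.3572,.072])
def st(n=""): print(n,np.round(robot.current_tool_pos(),4),np.round(robot.current_eef_rot(),1),"F",np.round(robot.current_contact_force(),1),"gap",round(robot.current_finger_gap(),3),"gf",round(robot.current_gripper_force(),1),"t",round(robot.current_time_s(),1))
E
python3 - <<'E'
from h import *
o=rackori(YR,TAU,1);d=Ro.from_euler("xyz",o,degrees=True).as_matrix()[:,2]
g=C0-.017*u(YR)+.0015*Z
fingers.gripper_to(1.0,40)
robot.move_to((g-.13*d).tolist(),o);st("pre")
save("pre_side",vision.grab_frame("side"));save("pre_w",vision.grab_frame("wrist"))
a=cv2.imread("pics/pre_side.png")[240:480,120:640];b=cv2.imread("pics/pre_w.png")
cv2.imwrite("pics/pre.png",np.hstack([cv2.resize(a,None,fx=.8,fy=.8)[:190],cv2.resize(b,(253,190))]))
print(a.shape)
E
```

```text
pre [0.4082 0.3939 0.1489] [179.9  55.  162.6] F [ 0.3 -0.1  0.1] gap 1.0 gf 0.0 t 6.7
(240, 520, 3)
```

View pics/pre.png

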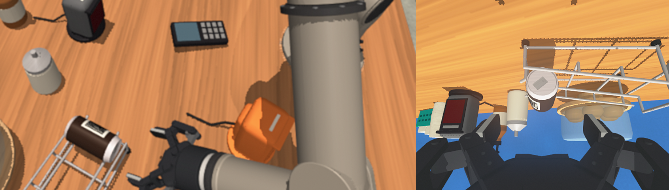

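The gripper lines up with the can: it is centred between the fingers at (541,85) in the right panel. The forearm passes close beside the orange look-alike but without contact (0.3 N). I approach and grip.

Run:
```python
from h import *
o=rackori(YR,TAU,1);d=Ro.from_euler("xyz",o,degrees=True).as_matrix()[:,2]
g=C0-.017*u(YR)+.0015*Z
print(robot.line_to((g+.002*d).tolist(),o,velocity=.1,f_stop=12));st("at")
if np.linalg.norm(robot.current_contact_force())<10:
    fingers.gripper_to(0.0,50);st("grip")
    p=np.array(robot.current_tool_pos());print(robot.line_to((p+.03*Z).tolist(),velocity=.08));st("l1")
    robot.line_to((p+.14*Z).tolist(),velocity=.15);st("up")
    save("up_w",vision.grab_frame("wrist"));save("up_s",vision.grab_frame("side"))
    a=cv2.imread("pics/up_w.png");b=cv2.imread("pics/up_s.png")[200:440,120:440]
    cv2.imwrite("pics/up.png",np.hstack([cv2.resize(a,(320,240)),b]))
```

```text
False
at [0.5102 0.3626 0.0727] [179.9  55.  162.8] F [-1.5 -0.3 -0. ] gap 0.999 gf 0.0 t 8.3
grip [0.5105 0.363  0.0729] [179.8  55.  162.8] F [-1.1  1.6  2.2] gap 0.654 gf 54.0 t 8.7
False
l1 [0.5105 0.3627 0.1032] [180.   55.  162.7] F [-0.  -0.1 -2.6] gap 0.654 gf 54.1 t 9.2
up [0.5101 0.3622 0.2116] [-179.8   54.9  163. ] F [-0.5  0.5 -3. ] gap 0.654 gf 54.1 t 10.1
```

View pics/up.png

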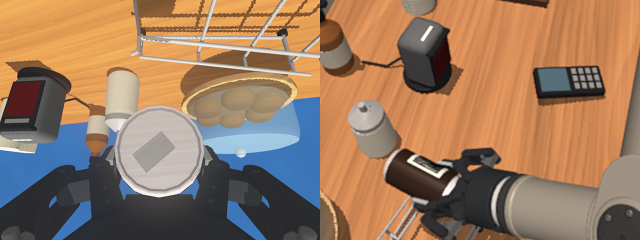

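The can is held firmly (54 N) and clear of the rack, its top disc centred at (160,150) in the wrist view. Next I turn it upright in front of the scanner.

```bash
cat >> h.py <<'E'
def stand(axis,yn,h): # TCP pose for held can standing, base at height h
    o=upori(yn,TAU,1);d=Ro.from_euler("xyz",o,degrees=True).as_matrix()[:,2]
    return (np.array([axis[0],axis[1],h+.0745])+.0015*u(yn)+.002*d).tolist(),o
E
python3 - <<'E'
from h import *
A=S0-.15*u(YS);yn=YS+50
p,o=stand(A,yn,.14)
def go(p,o,v):
    try: robot.line_to(p,o,velocity=v)
    except robot.PlanningError as e: print("line no",e);robot.move_to(p,o)
mid=np.array([.47,.25,.24]);om=upori((YR+yn)/2-10,TAU,1)
go(mid.tolist(),om,.12);st("mid")
go(p,o,.15);st("above")
p,o=stand(A,yn,.012);go(p,o,.12);st("low")
save("low_s",vision.grab_frame("side"));save("low_t",vision.grab_frame("top"))
a=cv2.imread("pics/low_s.png")[140:380,130:450];b=cv2.imread("pics/low_t.png")[110:290,200:440]
cv2.imwrite("pics/low.png",np.hstack([cv2.resize(a,None,fx=1.5,fy=1.5),cv2.resize(b,None,fx=1.33,fy=2)[:360]]))
E
```

```text
mid [0.4697 0.2504 0.2406] [ 180.   -34.9 -178.9] F [ 0.4 -0.4 -2.6] gap 0.659 gf 53.8 t 12.1
above [0.4936 0.0656 0.213 ] [ 179.9  -35.  -140.6] F [-1.   0.5 -2.3] gap 0.653 gf 53.8 t 13.5
low [0.4941 0.0652 0.0857] [-180.   -34.9 -140.7] F [ 0.3 -0.  -3.4] gap 0.65 gf 53.8 t 14.7
```

View pics/low.png

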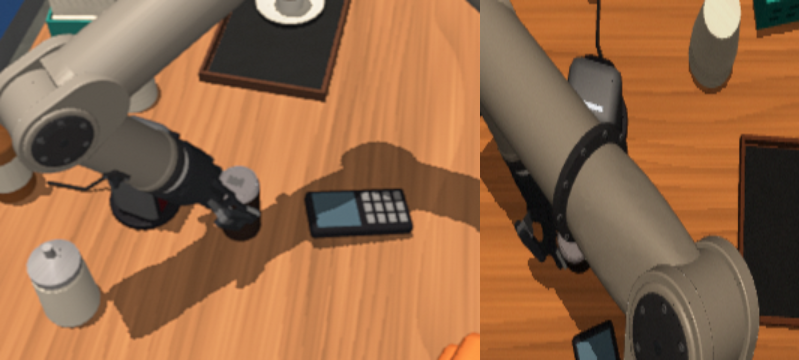

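The can hangs upright in front of the scanner in the side view (240,200), with the wrist passing above and left of it, clear. I lower it to contact and hold.

Run:
```python
from h import *
A=S0-.15*u(YS);yn=YS+50
p,o=stand(A,yn,-.004)
print(robot.line_to(p,o,velocity=.03,f_stop=6));st("down");robot.pause(1.0);st("held")
s=vision.grab_frame("side");save("st_s",s)
cv2.imwrite("pics/stz.png",cv2.resize(s[200:320,200:360,::-1],None,fx=4,fy=4,interpolation=cv2.INTER_CUBIC))
tp=np.array(robot.current_tool_pos())
d=Ro.from_euler("xyz",robot.current_eef_rot(),degrees=True).as_matrix()[:,2]
g=tp-.002*d;ax=g-.0015*u(yn)
for a in(Z,): 
    c=np.array([ax[0],ax[1],.0575]);P=cyl(c,a);q=np.array([proj("side",x) for x in P]);print("exp box",q.min(0),q.max(0),"top ctr",proj("side",c+.0575*Z),"crop",(proj("side",c+.0575*Z)-[200,200])*4,(proj("side",c-.0575*Z)-[200,200])*4)
```

```text
True
down [0.4939 0.0649 0.075 ] [-180.   -35.  -140.7] F [1.1 0.2 4.4] gap 0.65 gf 54.4 t 15.2
held [0.4939 0.0649 0.075 ] [-180.   -35.  -140.7] F [0.8 1.4 5.9] gap 0.658 gf 54.3 t 16.2
exp box [274.67076725 251.49311807] [304.21833329 304.83237127] top ctr [288.85923636 262.79205369] crop [355.43694543 251.16821476] [364.88562906 374.26466791]
```

View pics/stz.png

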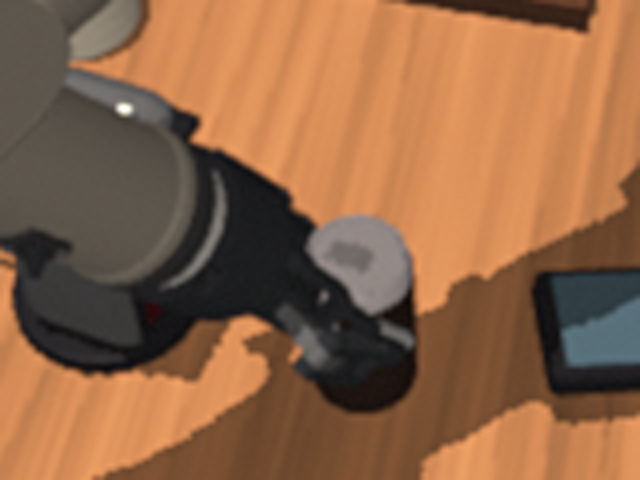

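Standing contact is made, but the TCP is about 2 mm high, so the can may lean a little in the grip. I let go briefly so that it stands flat for the read, and check the barcode roll against the earlier side picture.

Run:
```python
from h import *
np.set_printoptions(precision=1,suppress=True)
fingers.gripper_to(.85,50);st("open");robot.pause(1.5)
s=vision.grab_frame("side");save("fr_s",s)
# barcode check in lifted pose
im=cv2.imread("pics/up_s.png")
g=np.array([.5101,.3622,.2116])-.002*np.array([np.cos(np.radians(35))*u(YR)[0],np.cos(np.radians(35))*u(YR)[1],-np.sin(np.radians(35))])
mid=g+.017*u(YR)-.0015*Z;base=mid+.0575*u(YR)
for roll in(40,50,60):
    pt=lambda h,a:proj("side",base-h*u(YR)+.0285*(np.cos(np.radians(a))*Z-np.sin(np.radians(a))*u(YR+90)))
    print(roll,"base-edge corners",pt(.030,roll-38),pt(.030,roll+38),"top-edge",pt(.086,roll-38),pt(.086,roll+38))
A=cv2.resize(im[330:420,170:290],None,fx=3.3,fy=3.3,interpolation=cv2.INTER_CUBIC)
B=cv2.resize(s[220:310,220:340,::-1],None,fx=3.3,fy=3.3,interpolation=cv2.INTER_CUBIC)
cv2.imwrite("pics/chk.png",np.hstack([A,B]))
```

```text
open [0.5 0.1 0.1] [ 180.   -35.1 -140.7] F [-0.9 -0.  -0.8] gap 0.85 gf 0.0 t 16.6
40 base-edge corners [206.5 362.7] [219.3 354.3] top-edge [238.8 379.6] [250.5 370.2]
50 base-edge corners [208.5 360.1] [220.  355.4] top-edge [240.7 376.8] [251.  371.2]
60 base-edge corners [210.5 357.8] [220.5 356.9] top-edge [242.6 374.4] [251.3 372.7]
```

View pics/chk.png

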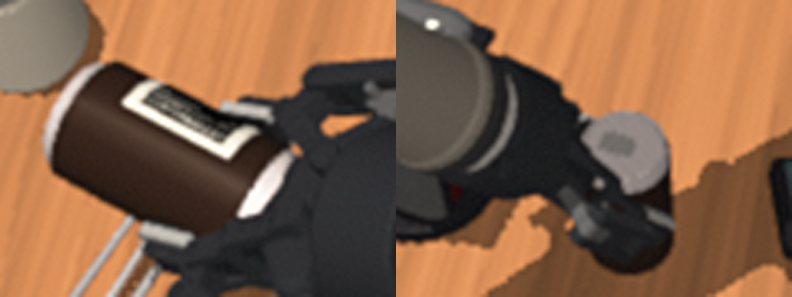

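The standing can was free and still for 1.5 s. The panel corner at side (207,362) fits a roll of about 45–50°, well inside tolerance. I regrasp it and carry it to the tray.

```bash
cat > t.py <<'E'
from h import *
fingers.gripper_to(0.0,50);st("regrip")
p0=np.array(robot.current_tool_pos())
robot.line_to((p0+.13*Z).tolist(),velocity=.12);st("lift")
T=np.array([.513,-.287,0]);yn=20
o=upori(yn,TAU,1);d=Ro.from_euler("xyz",o,degrees=True).as_matrix()[:,2]
tp=T+.0015*u(yn)+.002*d;zb=p0[2]+.006
def go(z,v):
    q=[tp[0],tp[1],z]
    try: return robot.line_to(q,o,velocity=v)
    except robot.PlanningError as e: print("no line",e);robot.move_to(q,o)
go(zb+.124,.2);st("over");go(zb+.02,.12)
q=[tp[0],tp[1],zb-.004];print(robot.line_to(q,o,velocity=.03,f_stop=4));st("down")
save("tr_s",vision.grab_frame("side"));save("tr_t",vision.grab_frame("top"))
a=cv2.imread("pics/tr_s.png")[80:240,200:440];b=cv2.imread("pics/tr_t.png")[120:300,350:560]
cv2.imwrite("pics/tr.png",np.hstack([cv2.resize(a,(480,320)),cv2.resize(b,(320,320))]))
E
python3 t.py
```

```text
regrip [0.4938 0.0645 0.0741] [-180.   -35.  -140.7] F [0.7 0.4 2.3] gap 0.655 gf 53.1 t 18.4
lift [0.4935 0.0642 0.2032] [ 180.   -35.1 -140.7] F [ 0.3  0.4 -3.4] gap 0.655 gf 53.3 t 19.6
over [ 0.5137 -0.2853  0.2041] [ 179.9  -35.  -159.8] F [-0.4  0.5 -3.7] gap 0.656 gf 53.3 t 21.5
True
down [ 0.5131 -0.2869  0.0801] [ 180.   -35.1 -160. ] F [1.7 0.9 5. ] gap 0.655 gf 53.7 t 23.2
```

View pics/tr.png

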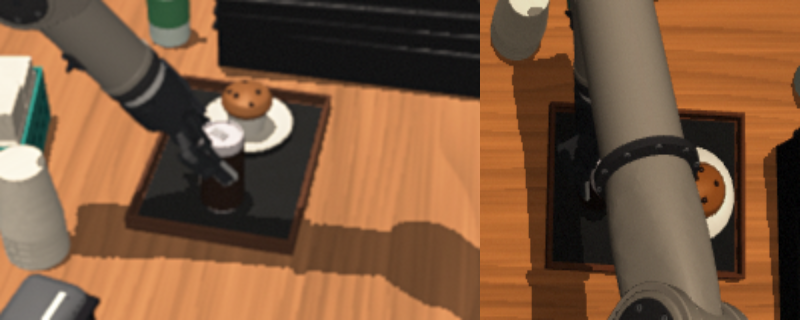

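The can stands on the tray mat at (222,165) in the left panel, clear of plate and rim, with contact at the expected height. I release it, retreat and check.

Run:
```python
from h import *
fingers.gripper_to(.9,50);robot.pause(.3)
d=Ro.from_euler("xyz",robot.current_eef_rot(),degrees=True).as_matrix()[:,2]
p=np.array(robot.current_tool_pos());print(robot.line_to((p-.13*d).tolist(),velocity=.08,f_stop=8));st("away")
p=np.array(robot.current_tool_pos());robot.line_to((p+.1*Z+[-.0,.12,0]).tolist(),velocity=.2);robot.pause(.5);st()
s=vision.grab_frame("side");t=vision.grab_frame("top")
for l in("can","muffin_plate","cup_stack"): print(l,[(np.round(r["rect"]).tolist(),round(r["p"],2)) for r in recognise(l,"top")[:2]])
P=cyl(np.array([.513,-.287,.0635]),Z)
for c in("side","top"):
    q=np.array([proj(c,x) for x in P]);print(c,q.min(0),q.max(0))
cv2.imwrite("pics/end.png",np.hstack([cv2.resize(s[80:240,200:440,::-1],(480,320)),cv2.resize(t[120:300,350:560,::-1],(320,320))]))
```

```text
False
away [ 0.5828 -0.2613  0.1846] [ 179.8  -35.1 -159.9] F [-0.3 -0.6  0.4] gap 0.898 gf 0.0 t 25.7Traceback (most recent call last):
  File "<stdin>", line 5, in <module>
station.PlanningError: the arm cannot follow that straight line within its joint ranges
```

Run:
```python
from h import *
robot.pause(.3)
s=vision.grab_frame("side")
print([(np.round(r["rect"]).tolist(),round(r["p"],2)) for r in recognise("can","side")[:2]])
P=cyl(np.array([.513,-.287,.0635]),Z);q=np.array([proj("side",x) for x in P]);print((q.min(0)+q.max(0))/2,q.max(0)-q.min(0))
cv2.imwrite("pics/end.png",cv2.resize(s[80:240,200:440,::-1],(720,480)))
```

```text
[]
[310.73110243 162.56521761] [23.21140041 48.97686628]
```

View pics/end.png

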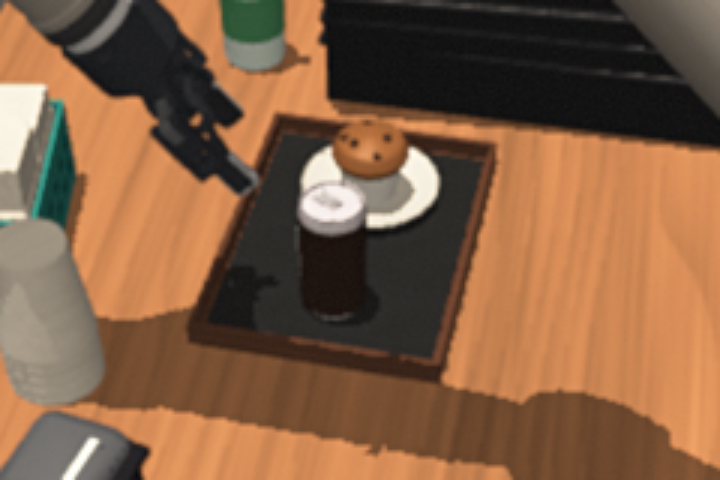

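The can stands upright and free on the tray mat at (333,250), clear of the plate, and the gripper is well away from it. I hand the job in.

```bash
python3 -c "
from h import *
print(workorder.close_job())"
```

```text
the job is handed in; nothing more can be done
None
```

I handed the job in at about 26 s of the 64 s: the can stood free in front of the scanner for 1.5 s with its barcode towards the window, then I set it down and left it upright on the tray, with the plate, cups and jar untouched as far as the pictures and force readings show; close_job returned no verdict, and I inferred the barcode angle from an earlier picture because the arm hid it at the scanner.

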